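# Proof pull on a glued coat peg

## Robot

A 6-joint arm with a two-finger parallel gripper is mounted at the origin on the work surface. World frame = base frame: x ahead of the robot, y to its left, z up, the work surface at z = 0. Lengths are in mm, angles in rad, forces in N, time in s.
With the tool pointing down it reaches from about 300 to 775 mm from the base axis. Payload 14.6 kg.
Tool frame: the origin (TCP) lies between the finger pads; the fingertips stand 25 mm ahead of it and the grasp point (between the pads) lies 6 mm ahead of it; z points along the fingers, y is the line along which they close (so a half turn about z gives the same grasp; the last joint's range is limited). The gripper opens to 94 mm and grips with 3 to 60 N. Pads are 16 mm wide; open, the fingers measure 119 mm over their backs; the gripper's body (75 mm by 177 mm) begins 78 mm behind the grasp point.
Start: joints at [1.085, 0.3, 1.521, -0, 1.321, -0.067], TCP at [223.662, 502.459, 230.446] pointing down, gripper open.
Joint ranges: [-3.03, 3.03], [-0.79, 2.21], [0.23, 2.52], [-1.04, 4.18], [0, 3.07], [-2.55, 2.55]. Speed limits (rad/s): [2.22, 2.22, 2.57, 3.14, 3.14, 3.14].

## Interface

Orientations are given as [roll, pitch, yaw] about the fixed x, y, z axes, in that order (R = Rz(yaw) Ry(pitch) Rx(roll)).
In Python, from cell import manip gives the robot as it stands. The module is installed in compiled form; this text tells all that it offers.
- The arm moves only by the tool step_arm, never from a script. Its argument "series" is one flat list of numbers, 5 for each row, row after row: the shift along the world's x, y, z in mm, then the turn about the world's z in rad, then the closure, from 0 (fully open) to 1 (shut). In form: [dx, dy, dz, spin, jaw, dx, dy, dz, spin, jaw, ...]. A call has 1 to 20 rows; each row shifts and turns the commanded pose from where the row before left it; what a row does not reach is not made up. A row lasts 1/8 s, in which the tool goes at most 62.5 mm and 10.7 degrees, less where a joint would pass 70% of its speed; a pose out of reach is approached as far as the arm can. A call is refused whole if a number of a shift passes 62.5 or a number of a turn 0.188, either way. A call with a gripper value outside its range is refused whole. The fingers move at their own pace and stop on an object; "squeeze" is the grip in N (left out, the last holds). Time passes only in rows, so rows that do not move let the fingers close. It gives the time, the measured TCP pose, the force, the opening and the grip force at its end, in the units of the state.
- manip.read_state(): the state, without advancing time (a new reading comes with each control period).
- manip.camera(name): name is "side" or "top"; returns (picture, depth): 420x560x3 uint8, blue, green, red; 420x560 float32, mm along the optical axis (not along the pixel's ray), 0 where there is no reading.
- manip.camera_info(name): a dict with "fovy" (degrees; the focal length in pixels is half the picture's height over the tangent of half this angle, whatever the lens; pixels are square), "cx", "cy" (the principal point, pixels), "k1" (the pictures are not rectified: a ray, as slopes to the right and down, at radius r is drawn at 1 + k1 r^2 times it, then the intrinsics apply), "eye" and "orientation" of the camera in the world. Camera axes: x right, y down, z forward; pixel columns grow to the right and rows downward; lengths in mm; the calibration is good to about 2 mm. A picture is of the moment at which its call begins. camera_info takes no time and is no camera call.
- manip.sign_off(): hands the job in; it is judged then, once.
The state is a dict: "clock": time; "joints": joint angles; "qd": joint speeds; "effort": joint torques, N m; "eef_pos": TCP position; "eef_rot": TCP orientation; "wrist_force": force on the tool from outside, world axes, zero at the start; "moment": the same for the moment, N m; "finger_gap": finger opening in mm; "finger_force": force on a finger pad.
Only numpy, scipy, OpenCV 4.12 (cv2) and the standard library are available. Lean on these libraries where they do the work, as an engineer would, in place of code of your own. Each camera call takes 0.05 s, during which the arm holds its last target. There are 200 camera calls.

## Task

In the carving shop two glued coat pegs wait in their spring stands. Grip the peg with the round head and pull it straight up slowly, with rising force, until its spring bed, which is the force gauge, has risen about 18 mm, a proof pull of about 16 N (its brass tongue then stands above the short gauge post but still below the tall one), and hold it there for a second, never pulling as far as the top of the tall post. Then ease it back down until the bed is fully down, do not let it snap back, and let go; leave the square-headed peg alone.

Things in the scene. Friction and masses are not known exactly. Their poses are not given: they have to be found in the camera images.
- round_head (a point): Middle of the peg's round head: a wooden knob, a circle 36 mm across from above, head 92 to 133 mm above the table (straight sides 96 to 126), on an 18 mm neck. On the peg's axis, 111 mm above the table with the bed down: the height to grip, free all round for the fingers. The peg is glued in a pale block held on the bed: peg, block and bed rise as one. z up.
- round_bed (a joint): Rise (m) of the round peg's spring bed: 0 down, stop at 0.035. 3.5 to 5.5 N (weight) starts it, then 0.65 N per mm: about 10 N at 8 mm, 16 N at 18, 20 N at 24. A brass tongue on its +x edge is level with the short gauge post at 8 mm (proof) and the tall one at 24 mm (overload). Let go while up, it snaps down. Trust the rise: gripping adds 5 to 10 N down or sideways. Over 0.2 m/s is a jerk.
- round_stand: Fixed stand of the round peg, anywhere mid-bench, turned up to 35 deg. Origin: centre of the underside of its dark steel foot, 100 (x) x 130 (y) x 12 mm, on the table under the peg. Guide rods with springs at y = -52 and +52 mm, tops 85 mm above the table. Block on the bed 60 x 70 mm, top 68 mm above the table. Gauge posts at x = 45 mm, y = -12 (short) and +12 mm (tall).
- square_head (a point): Middle of the square head, 34 x 34 mm, 92 to 130 mm above the table, of the other peg, in a stand just like the first: to be left alone. On its axis, 111 mm above the table with its bed down; z up, x and y along the stand's sides.

How it is judged:
By the outcome, as a careful person would: the job done as asked, in the order asked, and still so for the second after the job is handed in, with the robot touching nothing.
It also fails if it takes over 37 s, if anything falls off the work surface, if the arm or the gripper's body presses on something with over 40 N, if the wrist force passes 120 N, or if a joint passes its speed limit or range.

## Working session

There is one attempt and no reset: what is moved stays moved. The work goes in short steps, Python scripts to look and compute and a tool call to move; the robot and the scene stay as the last step left them, time stands still between calls to the robot, and variables do not carry over. Pictures are saved under pics/ and viewed, at most 10 in all, crops included, and the job is handed in when it is done.

Besides the shell and the picture viewer there is one more tool, called after "Request:" by a JSON object that holds its "name" and its "arguments", one argument or row to a line. step_arm: Moves the arm, as the interface text tells. Its arguments: {"type":"object","properties":{"series":{"type":"array"},"squeeze":{"type":"number"}},"required":["series"]}

```bash
mkdir -p pics; cat > h.py <<'E'
from cell import manip
import numpy as np, cv2
def shot(n,f=None):
    p,d=manip.camera(n)
    if f: cv2.imwrite('pics/'+f,p)
    return p,d
def cloud(n,d):
    i=manip.camera_info(n);H,W=d.shape
    f=H/2/np.tan(np.radians(i['fovy'])/2)
    K=np.array([[f,0,i['cx']],[0,f,i['cy']],[0,0,1.]])
    u,v=np.meshgrid(np.arange(W),np.arange(H))
    q=cv2.undistortPoints(np.stack([u,v],-1).reshape(-1,1,2).astype(float),K,np.array([i['k1'],0,0,0.])).reshape(H,W,2)
    c=np.dstack([q,np.ones((H,W))])*d[...,None]
    o=np.array(i['orientation'],float)
    if o.shape!=(3,3):
        from scipy.spatial.transform import Rotation as R
        o=R.from_euler('xyz',o).as_matrix()
    return c@o.T+np.array(i['eye'])
E
python3 - <<'E'
from h import *
for n in('top','side'):
    p,d=shot(n,n+'0.png'); np.save(n+'0.npy',d); print(manip.camera_info(n))
    P=cloud(n,d); print(np.median(P[...,2][d>0]))
print(manip.read_state())
E
```

```text
{'fovy': 51.7503051780456, 'cx': 282.5801148808575, 'cy': 219.5464962144772, 'k1': 0.004129124072455347, 'eye': array([450.86949995,  16.16151148, 960.2704797 ]), 'orientation': array([-3.06468259, -0.01591993, -1.59607512])}
-0.74476874059701
{'fovy': 44.242022941592445, 'cx': 277.5394692834954, 'cy': 213.57965957854313, 'k1': -0.11245349750868336, 'eye': array([  -5.66187302, -613.88892147,  890.69017772]), 'orientation': array([-2.35309807e+00,  2.28380266e-03, -7.15859031e-01])}
-0.3688388215618943
{'clock': 0.1, 'joints': array([ 1.08539448e+00,  3.00466901e-01,  1.52150991e+00, -1.26360068e-06,
        1.32070621e+00, -6.66442069e-02]), 'qd': array([ 0.00128787, -0.00113122, -0.0011014 ,  0.00015458,  0.00122387,
        0.00030119]), 'effort': array([-5.46117519e-05, -5.32640147e+01, -3.53289878e+01,  7.09247170e-02,
        2.33915064e-02, -1.35297710e-04]), 'eef_pos': array([223.5722266, 502.2818596, 229.918728 ]), 'eef_rot': array([-3.14050463e+00, -7.13914058e-05,  2.72283529e+00]), 'wrist_force': array([-0.21670072, -0.79281568,  0.02242316]), 'moment': array([-0.0015868 , -0.01588025, -0.01828355]), 'finger_force': 0.0, 'finger_gap': 93.58087788037682}
```

View pics/top0.png

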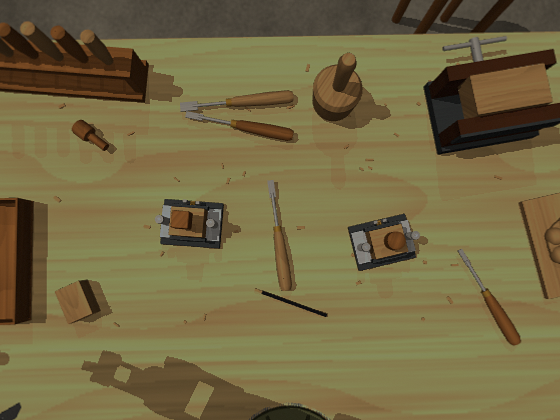

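View pics/side0.png

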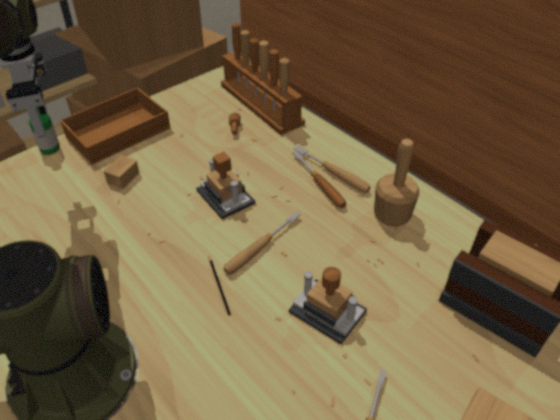

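The top view shows the round head at about (396,241) and the square head at (181,219). The side view shows the round head at (331,278).

```bash
python3 - <<'E'
from h import *
B={'top':(340,205,430,280),'side':(280,255,375,345)}
for n in B:
    d=np.load(n+'0.npy');P=cloud(n,d);x0,y0,x1,y1=B[n]
    Q=P[y0:y1,x0:x1].reshape(-1,3);Q=Q[d[y0:y1,x0:x1].ravel()>0]
    h=Q[(Q[:,2]>98)&(Q[:,2]<140)]
    t=h[h[:,2]>127]
    s=h[(h[:,2]<124)]
    print(n,'zmax',h[:,2].max(),len(h),'range',h.min(0),h.max(0),'top mean',t.mean(0))
    from scipy.optimize import least_squares
    if len(s)>8: print('cyl',len(s),least_squares(lambda c:np.hypot(s[:,0]-c[0],s[:,1]-c[1])-18,h.mean(0)[:2],loss='soft_l1').x)
    for lo,hi in((7,18),(60,74)):
        b=Q[(Q[:,2]>lo)&(Q[:,2]<hi)][:,:2].astype(np.float32); print(lo,len(b),cv2.minAreaRect(b))
    table=Q[abs(Q[:,2])<6];print('table',table[:,2].mean())
    r=Q[(Q[:,2]>78)&(Q[:,2]<90)];print('rods',r.round(0)[::4].tolist())
p=cv2.imread('pics/top0.png')[200:285,335:435]
q=cv2.imread('pics/side0.png')[255:350,275:375]
cv2.imwrite('pics/c.png',np.hstack([cv2.resize(p,(400,400),interpolation=2),cv2.resize(q,(400,400),interpolation=2)]))
E
```

```text
top zmax 136.34446047099584 320 range [ 452.43930296 -234.7801334    98.36135854] [ 486.61745837 -199.28873725  136.34446047] top mean [ 470.01242548 -216.56463977  130.11397564]
cyl 65 [ 469.89462599 -217.95481134]
7 620 ((469.5904235839844, -216.94874572753906), (99.90475463867188, 129.46298217773438), 11.948607444763184)
60 678 ((468.62298583984375, -212.14158630371094), (59.785484313964844, 108.85310363769531), 11.76947021484375)
table -0.8616426157276421
rods [[488.0, -265.0, 81.0], [486.0, -264.0, 85.0], [486.0, -272.0, 85.0], [484.0, -264.0, 83.0], [484.0, -272.0, 84.0], [482.0, -264.0, 84.0], [482.0, -272.0, 84.0], [480.0, -262.0, 83.0], [480.0, -270.0, 83.0], [478.0, -259.0, 86.0], [478.0, -268.0, 84.0], [476.0, -261.0, 80.0], [476.0, -268.0, 84.0], [474.0, -263.0, 80.0], [474.0, -269.0, 86.0], [472.0, -268.0, 83.0], [466.0, -165.0, 86.0], [465.0, -160.0, 79.0], [464.0, -168.0, 82.0], [462.0, -160.0, 82.0], [462.0, -167.0, 85.0], [460.0, -159.0, 83.0], [460.0, -167.0, 83.0], [460.0, -175.0, 84.0], [458.0, -163.0, 83.0], [458.0, -172.0, 81.0], [456.0, -163.0, 83.0], [456.0, -
[... 725 characters left out ...]
.0, 86.0], [459.0, -172.0, 84.0], [449.0, -167.0, 85.0], [457.0, -171.0, 83.0], [461.0, -178.0, 85.0], [452.0, -174.0, 86.0], [460.0, -177.0, 83.0], [453.0, -173.0, 81.0], [458.0, -178.0, 82.0], [455.0, -176.0, 79.0], [462.0, -222.0, 80.0], [467.0, -228.0, 82.0], [463.0, -225.0, 78.0], [482.0, -264.0, 86.0], [487.0, -270.0, 86.0], [484.0, -268.0, 85.0], [476.0, -265.0, 85.0], [482.0, -269.0, 84.0], [489.0, -274.0, 82.0], [479.0, -270.0, 84.0], [485.0, -274.0, 83.0], [475.0, -271.0, 86.0], [482.0, -275.0, 83.0], [471.0, -271.0, 86.0], [479.0, -275.0, 84.0], [473.0, -268.0, 78.0], [475.0, -276.0, 84.0], [482.0, -280.0, 82.0], [474.0, -277.0, 83.0], [483.0, -280.0, 78.0], [477.0, -280.0, 80.0]]
```

View pics/c.png

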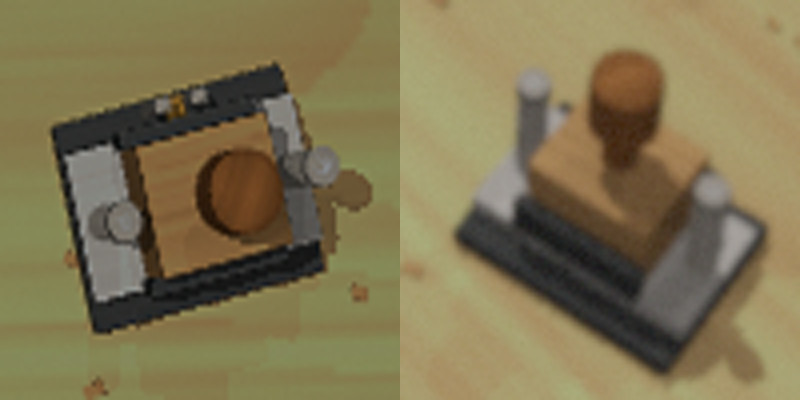

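Request:
{"name": "step_arm", "arguments": {
  "series": [13.7,-40,0,-0.0526,0,13.7,-40,0,-0.0526,0,13.7,-40,0,-0.0526,0,13.7,-40,0,-0.0526,0,13.7,-40,0,-0.0526,0,13.7,-40,0,-0.0526,0,13.7,-40,0,-0.0526,0,13.7,-40,0,-0.0526,0,13.7,-40,0,-0.0526,0,13.7,-40,0,-0.0526,0,13.7,-40,0,-0.0526,0,13.7,-40,0,-0.0526,0,13.7,-40,0,-0.0526,0,13.7,-40,0,-0.0526,0,13.7,-40,0,-0.0526,0,13.7,-40,0,-0.0526,0,13.7,-40,0,-0.0526,0,13.7,-40,0,-0.0526,0,0,0,0,0,0,0,0,0,0,0],
  "squeeze": 40
}}

```text
clock: 2.6
eef_pos: [470.0, -217.1, 230.1]
eef_rot: [-3.141, -0.001, 1.776]
wrist_force: [-0.4, 0.6, -0.8]
finger_gap: 93.9
finger_force: 0.0
```

Request:
{"name": "step_arm", "arguments": {
  "series": [0,-1.5,-15,0,0,0,0,-20,0,0,0,0,-20,0,0,0,0,-20,0,0,0,0,-18,0,0,0,0,-12,0,0,0,0,-8,0,0,0,0,0,0,0,0,0,0,0,0]
}}

```text
clock: 3.72
eef_pos: [470.5, -219.1, 117.9]
eef_rot: [3.141, 0.001, 1.776]
wrist_force: [-0.5, 0.4, 0.6]
finger_gap: 94.2
finger_force: 0.0
```

```bash
python3 - <<'E'
from h import *
p,d=shot('top');q,e=shot('side')
cv2.imwrite('pics/g.png',np.hstack([cv2.resize(p[180:300,330:450],(400,400),interpolation=2),cv2.resize(q[230:350,270:390],(400,400),interpolation=2)]))
np.save('side1.npy',e);np.save('top1.npy',d)
E
```

```text
(no output)
```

View pics/g.png

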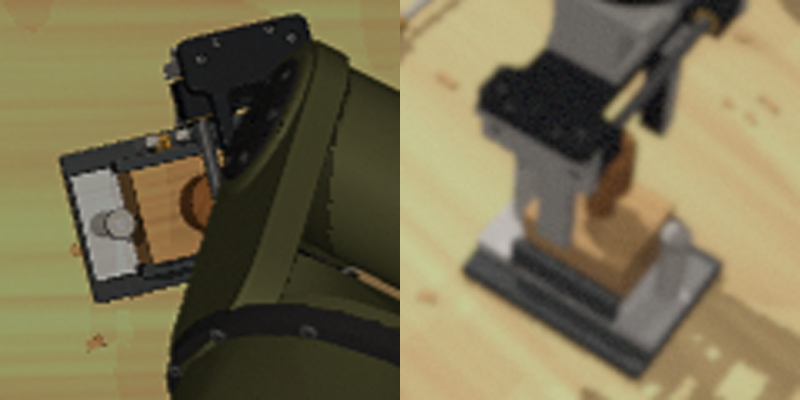

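The head sits between the two fingers, and the tongue and posts stay visible at about crop (165,143) in the top view. Closing now.

Request:
{"name": "step_arm", "arguments": {
  "series": [0,0,0,0,0.3,0,0,0,0,0.5,0,0,0,0,0.6,0,0,0,0,0.7,0,0,0,0,0.8,0,0,0,0,1,0,0,0,0,1,0,0,0,0,1,0,0,0,0,1],
  "squeeze": 45
}}

```text
clock: 4.95
eef_pos: [470.2, -219.0, 117.5]
eef_rot: [-3.142, 0.0, 1.776]
wrist_force: [-1.2, -0.5, 0.2]
finger_gap: 34.9
finger_force: 45.0
```

```bash
cat > rise.py <<'E'
from h import *
import sys
o=[]
for k in range(3):
    for n in('top','side'):
        p,d=manip.camera(n);P=cloud(n,d)
        a=0.205;R=np.array([[np.cos(a),np.sin(a)],[-np.sin(a),np.cos(a)]])
        L=(P[...,:2]-[470,-218.5])@R.T;z=P[...,2]
        b={}
        for nm,m in (('block',(abs(L[...,0])<24)&(abs(L[...,1])<30)&(np.hypot(L[...,0],L[...,1])>22)&(z>58)&(z<105)),
          ):
            v=z[m&(d>0)]; h=np.histogram(v,np.arange(58,106,1.)); j=h[0].argmax()
            vv=v[abs(v-h[1][j]-.5)<4]; b[nm]=(len(v),round(float(np.median(vv)),1))
        o.append((n,b))
for x in o: print(x)
s=manip.read_state();print({k:np.round(s[k],2) for k in('clock','eef_pos','wrist_force','moment','finger_gap','finger_force')})
if len(sys.argv)>1:
    q=p; t,_=manip.camera('top')
    cv2.imwrite('pics/'+sys.argv[1],np.hstack([cv2.resize(t[180:300,330:450],(400,400),interpolation=2),cv2.resize(q[230:350,270:390],(400,400),interpolation=2)]))
E
python3 rise.py
```

```text
('top', {'block': (156, 67.2)})
('side', {'block': (221, 67.3)})
('top', {'block': (158, 66.8)})
('side', {'block': (216, 67.3)})
('top', {'block': (156, 67.1)})
('side', {'block': (231, 67.3)})
{'clock': np.float64(5.25), 'eef_pos': array([ 470.23, -219.05,  117.46]), 'wrist_force': array([-1.56, -1.44,  0.59]), 'moment': array([-0.04,  0.22, -0.01]), 'finger_gap': np.float64(35.14), 'finger_force': np.float64(45.0)}
```

Request:
{"name": "step_arm", "arguments": {
  "series": [0,0,0.8,0,1,0,0,0.8,0,1,0,0,0.8,0,1,0,0,0.8,0,1,0,0,0.8,0,1,0,0,0.8,0,1,0,0,0.8,0,1,0,0,0.8,0,1,0,0,0.8,0,1,0,0,0.8,0,1,0,0,0.8,0,1,0,0,0.8,0,1]
}}

```text
clock: 6.75
eef_pos: [470.2, -219.0, 127.0]
eef_rot: [-3.141, -0.0, 1.776]
wrist_force: [1.2, -2.6, -10.0]
finger_gap: 35.3
finger_force: 45.0
```

```bash
python3 rise.py
```

```text
('top', {'block': (159, 76.7)})
('side', {'block': (222, 77.2)})
('top', {'block': (161, 76.4)})
('side', {'block': (223, 76.8)})
('top', {'block': (163, 76.8)})
('side', {'block': (219, 76.8)})
{'clock': np.float64(7.05), 'eef_pos': array([ 470.21, -219.02,  126.99]), 'wrist_force': array([ 1.41, -2.42, -9.36]), 'moment': array([-0.38, -0.16,  0.01]), 'finger_gap': np.float64(35.59), 'finger_force': np.float64(45.0)}
```

Request:
{"name": "step_arm", "arguments": {
  "series": [0,0,0.7,0,1,0,0,0.7,0,1,0,0,0.7,0,1,0,0,0.7,0,1,0,0,0.7,0,1,0,0,0.7,0,1,0,0,0.7,0,1,0,0,0.7,0,1,0,0,0.7,0,1,0,0,0.7,0,1,0,0,0.7,0,1,0,0,0.7,0,1]
}}

```text
clock: 8.55
eef_pos: [470.2, -219.0, 135.4]
eef_rot: [-3.141, -0.0, 1.776]
wrist_force: [1.5, -2.3, -16.1]
finger_gap: 35.2
finger_force: 45.0
```

```bash
python3 rise.py up.png
```

```text
('top', {'block': (160, 84.9)})
('side', {'block': (226, 85.2)})
('top', {'block': (162, 84.9)})
('side', {'block': (218, 85.2)})
('top', {'block': (166, 84.7)})
('side', {'block': (223, 85.3)})
{'clock': np.float64(8.85), 'eef_pos': array([ 470.2 , -219.03,  135.41]), 'wrist_force': array([  0.43,  -1.85, -15.06]), 'moment': array([-0.47, -0.15, -0.02]), 'finger_gap': np.float64(35.1), 'finger_force': np.float64(45.0)}
```

View pics/up.png

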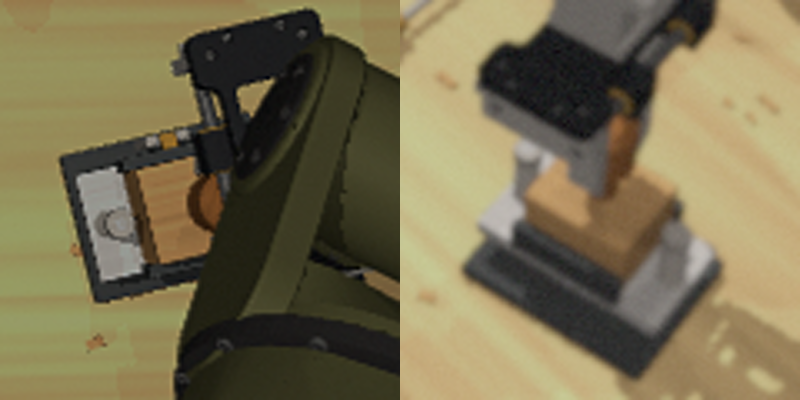

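The bed has risen about 17.9 mm and the force is about 16 N. The block is up in both views, and the tongue at crop (168,140) sits between the posts. Holding, then easing down.

Request:
{"name": "step_arm", "arguments": {
  "series": [0,0,0,0,1,0,0,0,0,1,0,0,0,0,1,0,0,0,0,1,0,0,0,0,1,0,0,0,0,1,0,0,0,0,1,0,0,0,0,1,0,0,0,0,1,0,0,0,0,1,0,0,0,0,1,0,0,0,0,1]
}}

```text
clock: 10.4
eef_pos: [470.2, -219.0, 135.4]
eef_rot: [-3.141, -0.0, 1.776]
wrist_force: [-2.4, -1.2, -15.3]
finger_gap: 34.9
finger_force: 45.0
```

Request:
{"name": "step_arm", "arguments": {
  "series": [0,0,-0.8,0,1,0,0,-0.8,0,1,0,0,-0.8,0,1,0,0,-0.8,0,1,0,0,-0.8,0,1,0,0,-0.8,0,1,0,0,-0.8,0,1,0,0,-0.8,0,1,0,0,-0.8,0,1,0,0,-0.8,0,1,0,0,-0.8,0,1,0,0,-0.8,0,1,0,0,-0.8,0,1,0,0,-0.8,0,1,0,0,-0.8,0,1,0,0,-0.8,0,1,0,0,-0.8,0,1,0,0,-0.8,0,1,0,0,-0.8,0,1]
}}

```text
clock: 12.78
eef_pos: [470.3, -219.0, 120.4]
eef_rot: [3.142, 0.0, 1.776]
wrist_force: [-6.7, 0.5, -5.9]
finger_gap: 35.7
finger_force: 45.0
```

```bash
python3 rise.py
```

```text
('top', {'block': (158, 70.1)})
('side', {'block': (215, 70.2)})
('top', {'block': (164, 69.9)})
('side', {'block': (209, 70.2)})
('top', {'block': (153, 70.1)})
('side', {'block': (220, 70.1)})
{'clock': np.float64(13.08), 'eef_pos': array([ 470.26, -219.04,  120.45]), 'wrist_force': array([-5.65,  0.74, -5.79]), 'moment': array([-0.01,  1.09, -0.03]), 'finger_gap': np.float64(35.4), 'finger_force': np.float64(45.0)}
```

Request:
{"name": "step_arm", "arguments": {
  "series": [0,0,-0.5,0,1,0,0,-0.5,0,1,0,0,-0.5,0,1,0,0,-0.5,0,1,0,0,-0.5,0,1,0,0,-0.5,0,1,0,0,-0.2,0,1,0,0,0,0,1]
}}

```text
clock: 14.08
eef_pos: [470.3, -219.1, 117.5]
eef_rot: [3.141, 0.0, 1.776]
wrist_force: [-7.0, 1.8, -3.6]
finger_gap: 35.4
finger_force: 45.0
```

```bash
python3 rise.py
```

```text
('top', {'block': (160, 67.2)})
('side', {'block': (225, 67.4)})
('top', {'block': (157, 67.2)})
('side', {'block': (224, 67.2)})
('top', {'block': (154, 67.0)})
('side', {'block': (229, 67.5)})
{'clock': np.float64(14.38), 'eef_pos': array([ 470.27, -219.07,  117.46]), 'wrist_force': array([-7.27,  0.72, -2.72]), 'moment': array([ 0.1 ,  1.32, -0.03]), 'finger_gap': np.float64(35.27), 'finger_force': np.float64(45.0)}
```

Request:
{"name": "step_arm", "arguments": {
  "series": [0,0,-0.2,0,1,0,0,-0.2,0,1,0,0,0,0,1,0,0,0,0,1]
}}

```text
clock: 14.88
eef_pos: [470.3, -219.1, 117.5]
eef_rot: [3.141, 0.0, 1.776]
wrist_force: [-9.0, 1.9, 1.3]
finger_gap: 35.1
finger_force: 45.0
```

The bed is seated: z no longer moves and the vertical force has turned to pressing. Releasing.

Request:
{"name": "step_arm", "arguments": {
  "series": [0,0,0,0,1,0,0,0,0,1,0,0,0,0,0.55,0,0,0,0,0.4,0,0,0,0,0.2,0,0,0,0,0,0,0,0,0,0,0,0,0,0,0],
  "squeeze": 15
}}

```text
clock: 15.88
eef_pos: [470.3, -219.1, 116.7]
eef_rot: [3.142, 0.0, 1.776]
wrist_force: [-0.3, 0.2, -0.3]
finger_gap: 88.9
finger_force: 0.0
```

Request:
{"name": "step_arm", "arguments": {
  "series": [0,0,0,0,0,0,0,5,0,0,0,0,10,0,0,0,0,20,0,0,0,0,25,0,0,0,0,25,0,0,0,0,20,0,0,0,0,10,0,0,0,0,0,0,0,0,0,0,0,0]
}}

```text
clock: 17.12
eef_pos: [470.0, -218.9, 230.9]
eef_rot: [-3.141, -0.001, 1.776]
wrist_force: [0.2, 0.2, 0.8]
finger_gap: 94.4
finger_force: 0.0
```

```bash
python3 rise.py end.png
```

```text
('top', {'block': (234, 66.9)})
('side', {'block': (235, 67.3)})
('top', {'block': (235, 67.4)})
('side', {'block': (228, 67.4)})
('top', {'block': (238, 67.2)})
('side', {'block': (223, 67.2)})
{'clock': np.float64(17.42), 'eef_pos': array([ 470.21, -219.  ,  231.36]), 'wrist_force': array([-0.56, -0.47, -0.73]), 'moment': array([-0.07,  0.01,  0.03]), 'finger_gap': np.float64(93.84), 'finger_force': np.float64(0.0)}
```

View pics/end.png

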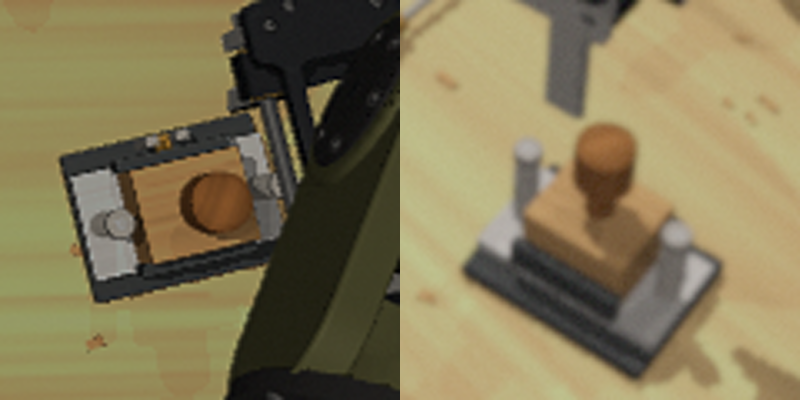

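The peg stands free at crop (605,160) in the side view, with its bed down and the gripper clear above it.

```bash
python3 -c "
from cell import manip
print(manip.sign_off())"
```

```text
the job is handed in; nothing more can be done
None
```

The round-headed peg was pulled until its bed rose about 17.9 mm (about 16 N), held there for over a second, eased down until the bed was seated, and released; the square-headed peg was not touched, and the job was handed in at about 17 s.

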